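# Ready a vegetable firmness tester: plunger in, heavier load at hand

### The job

Get the firmness tester ready for a timed reading: take the plunger with the broad plain head from the probe stand, pass its rod down through the tester's guide and set it gently on the radish slice, then let go. Next heft the two load canisters one after the other, lifting each clear of the mat to feel which is heavier, and leave the lighter one standing on the mat. Hold the heavier one upright and still, centred about 2 cm above the plunger's head without touching it, ready for the timed start: finish while holding it there; do not drop the plunger or a canister, and leave the other things on the bench alone.

Things in the scene. Friction and masses are not known exactly. Their poses are not given: they have to be found in the camera images.
- mat: grey rubber bench mat fixed on the bench, 180 (its x) x 280 (its y) x 3 mm, on which the two canisters stand; origin at the centre of its underside, its top face 3 mm above the bench
- tester: dead-load firmness tester, fixed to the bench: grey base plate 150 x 120 x 12 mm, an aluminium dish (rim 21 mm above the bench) with the radish slice, a column (top 128 mm above the bench) and an arm with the guide block over the dish. Origin on the bench under the guide's axis; z up; the column stands 66 mm along its own +x
- tester_guide (a point): centre of the upper mouth of the guide hole, 112 mm above the bench. The guide is a block 36 x 36 mm and 40 mm high (from 72 to 112 mm above the bench) with a vertical through hole 12 mm wide, its mouth chamfered by 2.5 mm
- radish: disc cut from a white radish, 51 mm across and 28 mm thick, loose in the tester's dish under the guide; origin at the centre of its underside, 15 mm above the bench, so its top is 43 mm above the bench
- plunger: steel rod 10 mm thick, 100 mm long, tapered blunt end; on top a plain aluminium head, a cylinder 34 mm across and 28 mm high; about 130 g. Origin at the lower tip, z up along the rod, total 128 mm. It starts hanging in one of the stand's two holes, head on the plate, tip 14 mm above the bench. Set on the radish, tip at 43 mm and head top at 171 mm above the bench
- plunger_top (a point): centre of the flat top of the plunger's head, 128 mm above its tip; the loads sit here
- stand: bent steel probe stand fixed to the bench, top plate 60 (its x) x 150 mm (its y) with its upper face 114 mm above the bench, and 14 mm holes 40 mm to either side of the middle along its y. Origin on the bench under the middle of the plate
- canister_a: one of two load canisters that look the same: closed steel cylinder 46 mm across and 50 mm high with a flat lid, standing on the mat. Origin at the centre of its underside, z up. The fill inside is hidden: one canister weighs 160 to 220 g in all, the other 400 to 560 g, and either may be the heavier
- canister_b: the other load canister, the same outside as canister_a; origin at the centre of its underside, z up
- spare_probe: another probe hanging in the stand's other hole, to be left there: rod 10 mm thick ending in a cone, 22 mm wide collar and a slim black grip 13 mm across and 20 mm high on top, its end 140 mm above the bench; origin at its lower tip
- pot_a: sample pot with white cap, 52 mm across, 60 mm high; to be left alone; origin at its underside
- pot_b: sample pot like pot_a; to be left alone
- daikon: rest of the white radish lying on the bench, about 160 mm long and 52 mm thick, tapering along its own x; to be left alone; origin on the bench below it
- dish: covered petri dish, 92 mm across and 16 mm high; to be left alone; origin at its underside
- spatula: thin steel laboratory spatula lying flat, 185 mm long along its own x; to be left alone
There are look-alikes about, which are no part of the job. What is shaped like the canister_b but green, purple or red is not meant.

How it is judged:
On the way, in this order (a step that is already met when the one before it is completed fails the run):
1. the plunger stands through the guide on the radish slice, let go (horizontal distance between plunger and tester_guide below 0.006 m and height (world z) of plunger between 0.038 and 0.048 m and angle between plunger's own z axis and vertical below 0.12 rad and contact force between plunger and radish above 0.2 N and contact force between the fingers and plunger below 0.05 N), for 0.2 s.
2. the lighter canister is lifted clear of the mat in the fingers (((height (world z) of canister_a above 0.02 m and contact force between canister_a and the fingers above 0.5 N and contact force between canister_a and mat below 0.05 N and contact force between canister_b and mat above 3 N) or (height (world z) of canister_b above 0.02 m and contact force between canister_b and the fingers above 0.5 N and contact force between canister_b and mat below 0.05 N and contact force between canister_a and mat above 3 N))), for 0.2 s.
3. after that the heavier canister is lifted clear of the mat in the fingers (((height (world z) of canister_a above 0.02 m and contact force between canister_a and the fingers above 0.5 N and contact force between canister_a and mat below 0.05 N and contact force between canister_b and mat between 0.5 and 3 N) or (height (world z) of canister_b above 0.02 m and contact force between canister_b and the fingers above 0.5 N and contact force between canister_b and mat below 0.05 N and contact force between canister_a and mat between 0.5 and 3 N))), for 0.2 s.
At the end, for the whole second after the job is handed in: Fingers hold the heavier canister upright and still, 6 to 45 mm above the plunger's head, within 12 mm of its centre, touching nothing else; the plunger stands free through the guide on the radish (tip within 6 mm of the axis, upright to 0.12 rad); the lighter canister stands on the mat (all of step 1 and ((height (world z) of canister_a above 0.02 m and contact force between canister_a and the fingers above 0.5 N and contact force between canister_a and mat below 0.05 N and horizontal distance between canister_a and plunger_top below 0.012 m and z of canister_a in the frame of plunger_top between 0.006 and 0.045 m and angle between canister_a's own z axis and vertical below 0.15 rad and linear speed of each of canister_a, canister_b below 0.03 m/s and contact force between canister_a and plunger below 0.05 N and contact force between canister_a and tester below 0.05 N and height (world z) of canister_b below 0.008 m and angle between canister_b's own z axis and vertical below 0.1 rad and contact force between canister_b and mat between 0.5 and 3 N and contact force between canister_b and the fingers below 0.05 N) or (height (world z) of canister_b above 0.02 m and contact force between canister_b and the fingers above 0.5 N and contact force between canister_b and mat below 0.05 N and horizontal distance between canister_b and plunger_top below 0.012 m and z of canister_b in the frame of plunger_top between 0.006 and 0.045 m and angle between canister_b's own z axis and vertical below 0.15 rad and linear speed of each of canister_b, canister_a below 0.03 m/s and contact force between canister_b and plunger below 0.05 N and contact force between canister_b and tester below 0.05 N and height (world z) of canister_a below 0.008 m and angle between canister_a's own z axis and vertical below 0.1 rad and contact force between canister_a and mat between 0.5 and 3 N and contact force between canister_a and the fingers below 0.05 N))); the arm keeps its last pose, push and grip.
It fails at once if the plunger is dropped (moves faster than 0.5 m/s out of the fingers) (contact force between the fingers and plunger below 0.05 N and linear speed of plunger above 0.5 m/s).
It fails at once if a canister is dropped or thrown over (faster than 0.5 m/s out of the fingers) (contact force between the fingers and canister_a below 0.05 N and linear speed of canister_a above 0.5 m/s).
It fails at once if a canister is dropped or thrown over (faster than 0.5 m/s out of the fingers) (contact force between the fingers and canister_b below 0.05 N and linear speed of canister_b above 0.5 m/s).
It fails at once if the plunger is pressed hard into the radish slice (over 25 N) (contact force between plunger and radish above 25 N).
It fails at once if another thing on the bench or the spare probe is moved by more than 30 mm (distance of any of pot_a, pot_b, daikon, dish, spatula, spare_probe from where it was at the start of the episode above 0.03 m).
It also fails if it takes over 72 s, if anything falls off the work surface, if the arm or the gripper's body presses on something with over 40 N, if the wrist force passes 120 N, or if a joint passes its speed limit or range.

### The arm

A 6-joint arm with a two-finger parallel gripper is mounted at the origin on the work surface. World frame = base frame: x ahead of the robot, y to its left, z up, the work surface at z = 0. Lengths are in m, angles in rad, forces in N, time in s.
With the tool pointing down it reaches from about 0.275 to 0.825 m from the base axis. Payload 4.9 kg.
Tool frame: the origin (TCP) lies midway between the tips of the shut fingers; the grasp point (between the pads) lies 19 mm behind it; z points along the fingers, y is the line along which they close (so a half turn about z gives the same grasp; the last joint's range is limited). The gripper opens to 85 mm and grips with 20 to 120 N. Pads are 22 mm wide; open, the fingers measure 114 mm over their backs; the gripper's body (76 mm by 85 mm) begins 54 mm behind the grasp point. The pads swing forward as they close: fully open they stand 13 mm farther back than shut.
Start: joints at [1.054, 0.326, -0.193, 1.052, 0, 1.437], TCP at [0.205, 0.51, 0.231] pointing down, gripper open.
Joint ranges: [-2.65, 2.65], [-0.97, 1.79], [-1.3, 1.35], [-1.93, 2.1], [-1.47, 1.37], [-3.14, 3.14]. Speed limits (rad/s): [2.57, 2.57, 3.14, 3.14, 3.14, 3.14].

### API

Orientations are given as a 3x3 rotation matrix whose columns are the frame's x, y, z axes.
In Python, from station import robot, get_image, camera_info gives the robot as it stands.
- The arm moves only by the tool carry_out, never from a script. Its argument "increments" is one flat list of numbers, 4 for each row, row after row: the shift along the tool's x, y, z in mm, then the turn about the tool's z in degrees. A call has 1 to 20 rows; each row shifts and turns the commanded pose from where the row before left it, along the tool's axes as they then stand; what a row does not reach is not made up. A row lasts 1/8 s, in which the tool goes at most 62.5 mm and 10.7 degrees, less where a joint would pass 70% of its speed; a pose out of reach is approached as far as the arm can. A call with a gripper value outside its range is refused whole. "jaw" is the closure, from 0 (fully open) to 1 (shut), set as the call begins (left out, the last holds). The fingers move at their own pace and stop on an object; the grip force is fixed at half the most. Time passes only in rows, so rows that do not move let the fingers close. It gives the time, the measured TCP pose, the force, the opening and the grip force at its end, in the units of the state.
- robot.get_obs(): the state, without advancing time (a new reading comes with each control period).
- get_image(name): name is "scene" or "top" or "wrist"; returns the picture (420x560x3 uint8, blue, green, red); there is no depth.
- camera_info(name): a dict with "fx", "fy", "cx", "cy" (pixels), "R" (3x3) and "t" (3): a world point X has camera coordinates R X + t; the wrist camera has in their place "tool_from_camera" (4x4, takes a point from camera to tool coordinates, whose origin is the TCP and whose axes are the flange's). Camera axes: x right, y down, z forward; pixel columns grow to the right and rows downward; lengths in m; the calibration is good to about 2 mm. A picture is of the moment at which its call begins: read the wrist's pose just before it. camera_info takes no time and is no camera call.
- robot.finish_job(): hands the job in; it is judged then, once.
The state is a dict: "clock": time; "q": joint angles; "qd": joint speeds; "joint_torque": joint torques, N m; "tcp_pos": TCP position; "orientation": TCP orientation; "wrist_force": force on the tool from outside, world axes, zero at the start; "wrist_torque": the same for the moment, N m; "grip_width": finger opening in m; "finger_force": force on a finger pad.
Only numpy, scipy, OpenCV 4.12 (cv2) and the standard library are available. Lean on these libraries where they do the work, as an engineer would, in place of code of your own. Each camera call takes 0.05 s, during which the arm holds its last target. There are 200 camera calls.

## Working session

There is one attempt and no reset: what is moved stays moved. The work goes in short steps, Python scripts to look and compute and a tool call to move; the robot and the scene stay as the last step left them, time stands still between calls to the robot, and variables do not carry over. Pictures are saved under pics/ and viewed, at most 10 in all, crops included, and the job is handed in when it is done.

Besides the shell and the picture viewer there is one more tool, called after "Emit:" as name(argument=value, ...), one argument or row to a line, values as JSON. carry_out: Moves the arm, as the interface text tells. Its arguments: {"type":"object","properties":{"increments":{"type":"array","items":{"type":"number"}},"jaw":{"type":"number"}},"required":["increments"]}

```bash
mkdir -p pics; ls; python3 - <<'E'
from station import robot,get_image,camera_info
import cv2,numpy as np
for n in ("scene","top"):
    im=get_image(n); cv2.imwrite(f"pics/{n}0.png",im); c=camera_info(n); print(n,{k:np.round(v,3).tolist() for k,v in c.items()})
print(camera_info("wrist")); o=robot.get_obs(); print(o)
E
```

```text
pics
scene {'fx': 472.079, 'fy': 472.079, 'cx': 283.125, 'cy': 208.533, 'R': [[-0.744, 0.667, -0.017], [0.419, 0.448, -0.79], [-0.519, -0.595, -0.613]], 't': [0.357, -0.146, 1.434]}
top {'fx': 436.346, 'fy': 436.346, 'cx': 279.286, 'cy': 209.752, 'R': [[-0.012, -1.0, -0.017], [-0.993, 0.014, -0.121], [0.121, 0.016, -0.992]], 't': [0.021, 0.479, 1.047]}
{'fx': 349.25515445487866, 'fy': 349.25515445487866, 'cx': 278.86553119753023, 'cy': 211.10357579219888, 'tool_from_camera': array([[-2.77803933e-06, -9.54278437e-01, -2.98919160e-01,
         7.58824613e-02],
       [ 9.99999995e-01,  2.70480711e-05, -9.56426826e-05,
        -1.70210148e-05],
       [ 9.93549364e-05, -2.98919159e-01,  9.54278433e-01,
        -1.42420418e-01],
       [ 0.00000000e+00,  0.00000000e+00,  0.00000000e+00,
         1.00000000e+00]])}
{'clock': 0.1, 'q': array([ 1.05378511e+00,  3.26873949e-01, -1.93469795e-01,  1.05200778e+00,
        3.10732180e-05,  1.43660793e+00]), 'qd': array([ 1.08596612e-03, -1.34447454e-03,  1.99675174e-03,  2.84510432e-04,
        1.72859302e-04, -9.00666034e-05]), 'joint_torque': array([ 2.10985512e-03, -4.44239974e+01,  2.63038713e+01,  7.85808923e-03,
       -2.58565785e-05,  9.31143802e-06]), 'tcp_pos': array([0.20516484, 0.50974583, 0.23058321]), 'orientation': array([[-9.27613790e-01,  3.73539855e-01, -7.95723777e-04],
       [ 3.73540626e-01,  9.27612858e-01, -1.33657874e-03],
       [ 2.38858176e-04, -1.53706403e-03, -9.99998790e-01]]), 'wrist_force': array([-0.55106942, -0.37046686, -0.31746275]), 'wrist_torque': array([-0.00046259,  0.00382053,  0.0147982 ]), 'finger_force': 0.0, 'grip_width': 0.08509720687591767}
```

View pics/scene0.png

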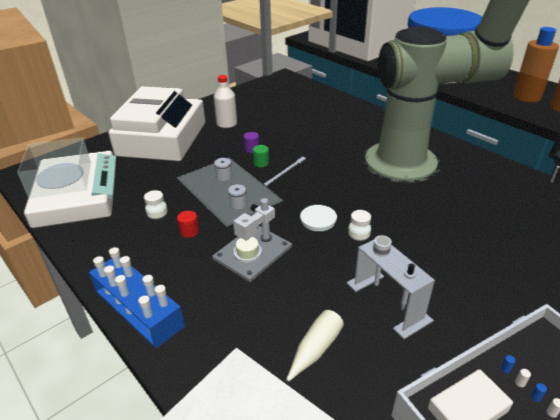

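View pics/top0.png

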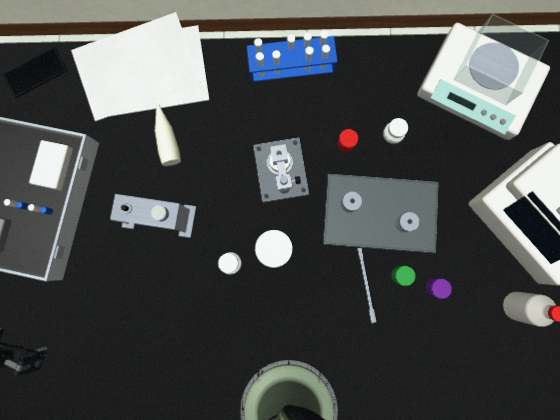

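The scene view shows the plunger in the stand (382,242) with the spare probe beside it (410,270). In the top view the plunger head is near (158,212), the spare probe near (124,208), and the guide near (281,160). The canisters are near (352,200) and (409,221).

```bash
cat > h.py <<'E'
import cv2,numpy as np
from station import robot,get_image,camera_info
def ray(n,u,v,z,o=None):
    c=camera_info(n); d=np.array([(u-c['cx'])/c['fx'],(v-c['cy'])/c['fy'],1])
    if n=='wrist':
        o=o or robot.get_obs(); T=c['tool_from_camera']; R=np.array(o['orientation'])
        p=R@T[:3,3]+o['tcp_pos']; d=R@T[:3,:3]@d
    else: R=np.array(c['R']); p=-R.T@c['t']; d=R.T@d
    return p+d*(z-p[2])/d[2]
def proj(n,X,o=None):
    c=camera_info(n)
    if n=='wrist':
        o=o or robot.get_obs(); T=c['tool_from_camera']; R=np.array(o['orientation'])
        x=T[:3,:3].T@(R.T@(np.array(X)-o['tcp_pos'])-T[:3,3])
    else: x=np.array(c['R'])@X+c['t']
    return c['fx']*x[0]/x[2]+c['cx'],c['fy']*x[1]/x[2]+c['cy']
E
python3 - <<'E'
from h import *
im=cv2.imread('pics/top0.png')
def crop(u,v,r=33): return cv2.resize(im[v-r:v+r,u-r:u+r],(400,300) if 0 else (300,300),interpolation=cv2.INTER_CUBIC)
a=np.hstack([crop(158,212),crop(281,168)]);b=np.hstack([crop(352,200),crop(409,221)])
cv2.imwrite('pics/m0.png',np.vstack([a,b]))
for nm,u,v,z in (("plunger",158,212,.142),("spare",124,208,.14),("guide",281,155,.112),("c1",352,200,.053),("c2",409,221,.053)): print(nm,ray('top',u,v,z).round(3))
E
```

```text
plunger [0.465 0.281 0.142]
spare [0.475 0.358 0.14 ]
guide [0.597 0.007 0.112]
c1 [ 0.498 -0.162  0.053]
c2 [ 0.445 -0.296  0.053]
```

View pics/m0.png

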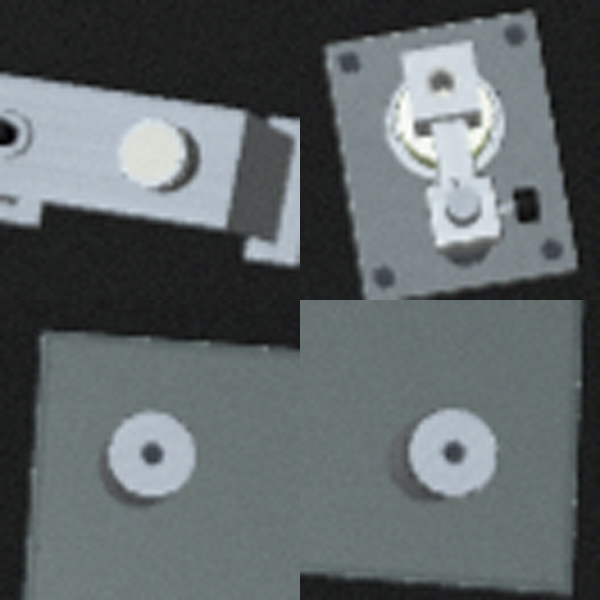

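The montage gives these refined top-view pixels: plunger head (158.9,212.9), guide hole (278.8,153.0), canisters (352.4,200.9) and (409.7,221.7). I'll now line up above the plunger.

```bash
python3 - <<'E'
from h import *
for nm,u,v,z in (("plunger",158.9,212.9,.142),("guide",278.8,153,.112),("col",283.6,180.5,.128),("c1",352.4,200.9,.053),("c2",409.7,221.7,.053)): print(nm,ray('top',u,v,z).round(4))
E
```

```text
plunger [0.4625 0.2794 0.142 ]
guide [0.6016 0.0125 0.112 ]
col [0.5338 0.0022 0.128 ]
c1 [ 0.4955 -0.1627  0.053 ]
c2 [ 0.4433 -0.2978  0.053 ]
```

Emit:
carry_out(
  increments=[0,0,-5,-8,0,0,-5,-7,0,0,0,-6.9,-29,-25.5,0,0,-29,-25.5,0,0,-29,-25.5,0,0,-29,-25.5,0,0,-29,-25.5,0,0,-29,-25.5,0,0,-29,-25.5,0,0,-29,-25.5,0,0,-29,-25.5,0,0,0,0,0,0,0,0,0,0,0,0,0,0],
  jaw=0,
)

```text
clock: 1.98
tcp_pos: [0.4654, 0.2811, 0.2412]
orientation: [[-1.0, -0.001, -0.001], [-0.001, 1.0, -0.0], [0.001, -0.0, -1.0]]
wrist_force: [1.0, -0.5, 0.2]
grip_width: 0.085
finger_force: 0.0
```

```bash
python3 - <<'E'
from h import *
o=robot.get_obs(); im=get_image('wrist'); cv2.imwrite('pics/w1.png',im)
g=cv2.cvtColor(im,cv2.COLOR_BGR2GRAY)
u,v=proj('wrist',[.4625,.2794,.142],o); print(u,v)
for c in cv2.findContours(cv2.morphologyEx((g>190).astype(np.uint8),cv2.MORPH_OPEN,np.ones((5,5))),0,1)[0]:
    if cv2.contourArea(c)>500: (x,y),r=cv2.minEnclosingCircle(c); print(x,y,r,cv2.contourArea(c),ray('wrist',x,y,.142,o).round(4))
E
```

```text
276.79647829504324 207.63011880073236
364.5 383.5 22.192440032958984 614.5 [0.6199 0.3544 0.142 ]
298.57208251953125 342.08966064453125 42.43831253051758 2376.5 [0.5778 0.2972 0.142 ]
39.650943756103516 302.5754699707031 23.88425636291504 1110.5 [0.5409 0.0921 0.142 ]
555.0897216796875 308.0 46.16600036621094 1875.5 [0.5455 0.5002 0.142 ]
32.55675506591797 96.33513641357422 51.40349197387695 5903.0 [0.3862 0.1189 0.142 ]
112.603759765625 56.46601104736328 29.81668472290039 2320.0 [0.362 0.175 0.142]
```

View pics/w1.png

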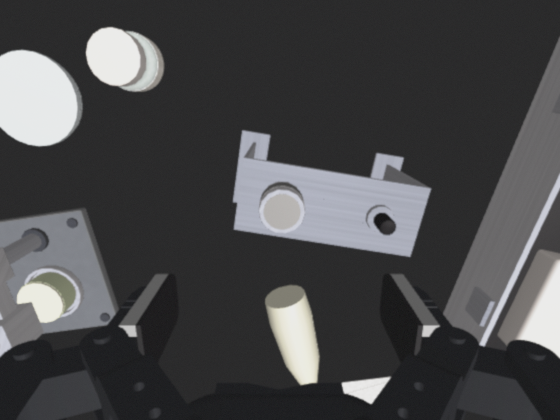

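```bash
python3 - <<'E'
from h import *
o=robot.get_obs(); im=cv2.imread('pics/w1.png')
g=cv2.cvtColor(im[165:255,235:335],cv2.COLOR_BGR2GRAY); 
c=cv2.HoughCircles(g,cv2.HOUGH_GRADIENT_ALT,1,5,param1=150,param2=.6,minRadius=14,maxRadius=30)
for x,y,r in c[0]: print(x+235,y+165,r,ray('wrist',x+235,y+165,.142,o).round(4))
E
```

```text
281.0 212.0 22.35803 [0.4659 0.2825 0.142 ]
```

The head top is a ring centred at (281,212) in the wrist view, which puts it at (0.466,0.2825), almost under the TCP. I'll descend and grip.

Emit:
carry_out(
  increments=[0,1,20,0,0,0,25,0,0,0,25,0,0,0,25,0,0,0,15,0,0,0,10,0,0,0,5,0,0,0,0,0,0,0,0,0,0,0,0,0],
)

```text
clock: 3.28
tcp_pos: [0.4667, 0.2817, 0.1168]
orientation: [[-1.0, 0.001, 0.001], [0.001, 1.0, 0.0], [-0.001, 0.0, -1.0]]
wrist_force: [-0.8, 0.3, -0.4]
grip_width: 0.0852
finger_force: 0.0
```

Emit:
carry_out(
  increments=[0,0,0,0,0,0,0,0,0,0,0,0,0,0,0,0,0,0,0,0,0,0,0,0,0,0,0,0,0,0,0,0],
  jaw=1,
)

```text
clock: 4.28
tcp_pos: [0.4666, 0.2818, 0.1167]
orientation: [[-1.0, 0.001, 0.001], [0.001, 1.0, 0.0], [-0.001, 0.0, -1.0]]
wrist_force: [-0.9, 0.7, 6.1]
grip_width: 0.0324
finger_force: 59.5
```

Emit:
carry_out(
  increments=[0,0,-8,0,0,0,-16,0,0,0,-20,0,0,0,-22,0,0,0,-22,0,0,0,-22,0,0,0,-20,0,0,0,-14,0,0,0,-8,0,-10,-12,0,0,-20,-26,0,0,-22,-34,0,0,-22,-34,0,0,-22,-34,0,0,-20,-28,0,0,-14,-14,0,0,-5,-8,0,0,0,0,0,0,0,0,0,0,0,0,0,0],
)

```text
clock: 6.78
tcp_pos: [0.6007, 0.0924, 0.2685]
orientation: [[-1.0, -0.001, -0.0], [-0.001, 1.0, 0.0], [0.0, 0.0, -1.0]]
wrist_force: [0.6, 0.0, -1.2]
grip_width: 0.0325
finger_force: 59.8
```

```bash
python3 - <<'E'
from h import *
o=robot.get_obs(); print(o['tcp_pos'],o['wrist_force'],o['grip_width'])
for n in ('wrist','top','scene'): cv2.imwrite(f'pics/{n}2.png',get_image(n))
w=cv2.imread('pics/wrist2.png'); t=cv2.imread('pics/scene2.png')
u,v=map(int,proj('scene',[.6,.05,.15])); print(u,v)
print('exp hole',proj('wrist',[.6016,.0125,.112],o),proj('scene',[.6016,.0125,.112]))
print('exp tip',proj('wrist',o['tcp_pos']+[0,0,-.103],o))
t=cv2.resize(t[v-70:v+70,u-46:u+47],(372,560)); 
cv2.imwrite('pics/m2.png',np.hstack([w[:,60:480],cv2.resize(t,(380,420))]))
E
```

```text
[0.60071842 0.09242465 0.26846565] [ 0.55158888  0.04714869 -1.20014125] 0.03252113537515742
255 212
exp hole (np.float64(188.5154156347882), np.float64(192.86567456240942)) (np.float64(245.09017274691092), np.float64(219.06938357459893))
exp tip (np.float64(279.1671680051331), np.float64(209.88702298138125))
```

View pics/m2.png

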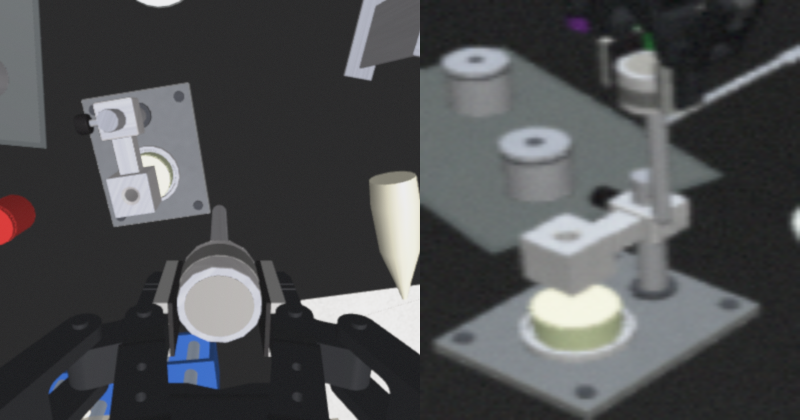

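The wrist view shows the guide hole at about (192,195), where (188.5,193) was predicted. The rod tip is at about (280,207), matching the predicted (279,210). The plunger hangs upright. Next I'll refine the hole and tip positions.

```bash
python3 - <<'E'
from h import *
o=robot.get_obs()
w=cv2.imread('pics/wrist2.png'); g=cv2.cvtColor(w,cv2.COLOR_BGR2GRAY)
cr=g[183:208,180:206]; m=(cr<130).astype(np.uint8)
n,l,s,c=cv2.connectedComponentsWithStats(m); print(s.tolist(),c.round(1).tolist())
for i in range(1,n):
    if s[i,4]>20: print(c[i]+[180,183],ray('wrist',*(c[i]+[180,183]),.110,o).round(4))
np.set_printoptions(linewidth=250)
print(g[185:206,180:206]); print(g[200:216:2,262:298:2])
# scene hole
t=cv2.cvtColor(cv2.imread('pics/scene2.png'),cv2.COLOR_BGR2GRAY); print(t[212:226,236:256])
cv2.imwrite('pics/z.png',cv2.resize(np.hstack([g[180:220,170:230],g[195:235,250:310]]),(800,267),interpolation=cv2.INTER_CUBIC))
E
```

```text
[[0, 0, 26, 25, 548], [6, 7, 12, 11, 102]] [[12.7, 12.0], [11.2, 11.9]]
[191.24509804 194.88235294] [0.6042 0.0138 0.11  ]
[[206 204 202 203 205 205 206 206 203 201 203 205 207 208 207 206 208 209 208 205 203 204 207 208 209 210]
 [205 203 203 204 205 206 205 201 197 195 198 200 201 203 204 207 209 208 207 205 203 205 208 209 211 211]
 [204 202 202 204 204 203 200 194 187 184 185 186 188 192 195 201 207 208 205 204 204 206 208 209 210 210]
 [204 202 203 203 200 197 192 184 176 170 169 167 169 172 180 191 200 205 205 203 205 207 208 211 210 209]
 [202 202 202 201 198 194 182 168 151 145 139 136 140 147 160 175 187 196 201 202 206 208 210 210 210 208]
 [203 202 200 199 197 189 163 139 129 126 123 123 123 124 135 154 170 180 193 203 207 208 209 211 210 208]
 [202 202 201 199 197 179 146 127 122 121 120 120 120 119 119 128 151 168 183 200 207 208 210 209 209 206]
 [202 202 202 200 194 163 132 124 121 120 119 118 118 117 116 117 131 152 173 194 206 210 210 210 208 205]
 [204 202 202 202 185 149 124 121 121 120 118 118 117 115 115 115 118 136 164 186 203 209 210 209 206 205]
 [205 203 204 
[... 2334 characters left out ...]
11 213 210 212 210 212 212 213 216]
 [143 181 205 211 215 213 211 211 211 208 210 205 209 214 213 214 213 214 214 216]
 [201 209 210 212 211 210 199 188 180 174 176 188 201 212 212 214 214 214 211 205]
 [214 213 212 213 207 195 168 154 160 156 145 161 193 211 214 214 212 208 193 167]
 [209 211 211 212 211 198 167 154 158 157 152 171 204 213 214 210 199 171 154 145]
 [186 206 214 214 215 215 204 191 187 184 193 207 211 214 212 197 170 147 146 145]
 [142 160 191 212 213 215 215 210 208 210 211 214 211 203 184 162 148 143 143 143]
 [134 135 151 174 195 211 214 211 215 214 216 212 199 174 150 144 142 141 147 143]
 [132 132 136 141 152 173 197 209 213 214 212 198 172 151 142 141 141 143 143 142]]
```

View pics/z.png

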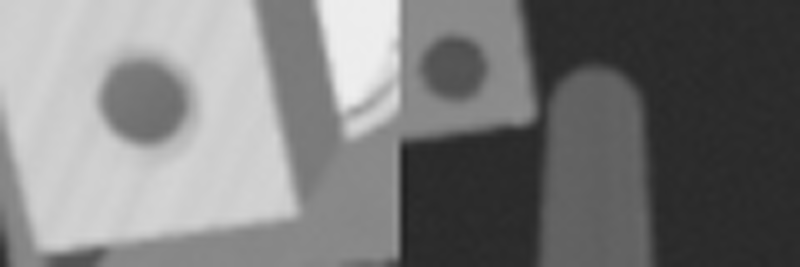

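Emit:
carry_out(
  increments=[0,-10,0,0,0,-16,0,0,-2,-18,5,0,-2,-17,10,0,-0.3,-11,10,0,0,-5,7,0,0,-1.5,3,0,0,0,0,0,0,0,0,0,0,0,0,0],
)

```text
clock: 8.18
tcp_pos: [0.6057, 0.0134, 0.2337]
orientation: [[-1.0, -0.0, 0.001], [-0.0, 1.0, -0.0], [-0.001, -0.0, -1.0]]
wrist_force: [0.2, -0.5, -1.8]
grip_width: 0.0324
finger_force: 59.9
```

```bash
python3 - <<'E'
from h import *
o=robot.get_obs(); print(o['tcp_pos'],o['wrist_force'])
w=get_image('wrist');t=get_image('scene');p=get_image('top')
P=np.array([.604,.0139,.12])
def cr(im,n,r,P=P):
    u,v=map(int,proj(n,P,o) if n=='wrist' else proj(n,P)); print(n,u-r,v-r)
    return cv2.resize(im[v-r:v+r,u-r:u+r],(400,400),interpolation=cv2.INTER_CUBIC)
cv2.imwrite('pics/m3.png',np.hstack([cr(w,'wrist',40),cr(t,'scene',40)]))
print('hole',proj('wrist',P*[1,1,0]+[0,0,.112],o),proj('scene',P*[1,1,0]+[0,0,.112]),'tip',proj('wrist',o['tcp_pos']+[-.001,0,-.103],o),proj('scene',o['tcp_pos']+[-.001,0,-.103]))
E
```

```text
[0.60565444 0.01336853 0.23366839] [ 0.17294571 -0.46282041 -1.824303  ]
wrist 239 163
scene 204 177
hole (np.float64(279.84233778792725), np.float64(200.74117507651465)) (np.float64(244.62843918583027), np.float64(219.8299571747112)) tip (np.float64(279.18791170067914), np.float64(208.49236179822086)) (np.float64(243.66968109857675), np.float64(213.22503201843273))
```

View pics/m3.png

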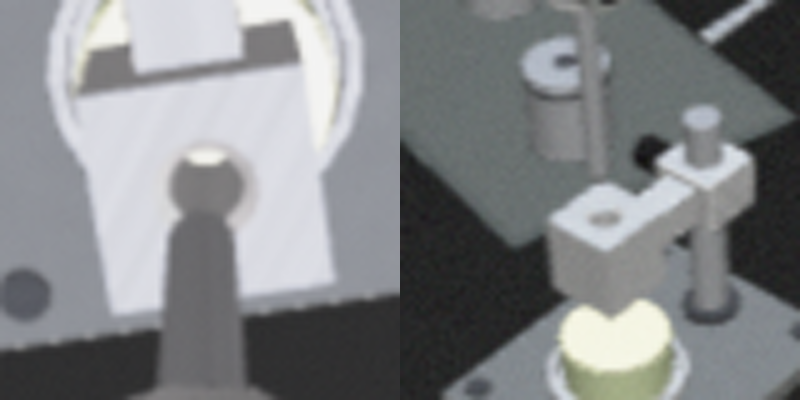

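The wrist view shows the hole at (281,200.6) and the tip at (279.4,~208), so the tip needs about +1.2 mm in y and −0.5 mm in x. The scene view agrees roughly. I'll insert slowly and watch the force.

Emit:
carry_out(
  increments=[0.5,1.2,2,0,0,0,4,0,0,0,4,0,0,0,4,0,0,0,3,0,0,0,2,0,0,0,2,0,0,0,2,0,0,0,2,0,0,0,0,0],
)

```text
clock: 9.57
tcp_pos: [0.6048, 0.0142, 0.2081]
orientation: [[-1.0, 0.001, -0.0], [0.001, 1.0, 0.0], [0.0, 0.0, -1.0]]
wrist_force: [-0.2, 0.6, -1.5]
grip_width: 0.0324
finger_force: 59.9
```

Emit:
carry_out(
  increments=[0,0,3,0,0,0,3,0,0,0,3,0,0,0,3,0,0,0,4,0,0,0,4,0,0,0,0,0],
)

```text
clock: 10.45
tcp_pos: [0.6047, 0.0142, 0.1878]
orientation: [[-1.0, 0.001, -0.001], [0.001, 1.0, 0.0], [0.001, 0.0, -1.0]]
wrist_force: [0.2, -1.2, -1.8]
grip_width: 0.0327
finger_force: 59.9
```

Emit:
carry_out(
  increments=[0,0,5,0,0,0,6,0,0,0,6,0,0,0,6,0,0,0,6,0,0,0,4,0,0,0,3,0,0,0,1,0,0,0,1,0,0,0,0,0],
)

```text
clock: 11.7
tcp_pos: [0.605, 0.0142, 0.1504]
orientation: [[-1.0, 0.001, 0.0], [0.001, 1.0, -0.0], [-0.0, -0.0, -1.0]]
wrist_force: [-0.5, 0.7, -1.9]
grip_width: 0.0323
finger_force: 59.9
```

Emit:
carry_out(
  increments=[0,0,1,0,0,0,1,0,0,0,1,0,0,0,0,0],
)

```text
clock: 12.2
tcp_pos: [0.6049, 0.0142, 0.1472]
orientation: [[-1.0, 0.001, -0.0], [0.001, 1.0, 0.0], [0.0, 0.0, -1.0]]
wrist_force: [-0.2, -0.1, -1.8]
grip_width: 0.0325
finger_force: 59.9
```

Emit:
carry_out(
  increments=[0,0,0.5,0,0,0,0.5,0,0,0,0,0],
)

```text
clock: 12.58
tcp_pos: [0.6049, 0.0142, 0.1462]
orientation: [[-1.0, 0.001, -0.0], [0.001, 1.0, -0.0], [0.0, -0.0, -1.0]]
wrist_force: [0.2, 0.6, -2.0]
grip_width: 0.0325
finger_force: 59.9
```

Emit:
carry_out(
  increments=[0,0,0.4,0,0,0,0.4,0,0,0,0,0],
)

```text
clock: 12.95
tcp_pos: [0.6051, 0.0142, 0.1457]
orientation: [[-1.0, 0.001, 0.0], [0.001, 1.0, -0.0], [-0.0, -0.0, -1.0]]
wrist_force: [0.5, 0.1, -1.0]
grip_width: 0.0327
finger_force: 59.9
```

Emit:
carry_out(
  increments=[0,0,0.3,0,0,0,0,0],
)

```text
clock: 13.2
tcp_pos: [0.6052, 0.0142, 0.1456]
orientation: [[-1.0, 0.001, 0.001], [0.001, 1.0, -0.0], [-0.001, -0.0, -1.0]]
wrist_force: [-0.7, -0.0, 2.6]
grip_width: 0.0324
finger_force: 59.9
```

Emit:
carry_out(
  increments=[0,0,0,0,0,0,0,0,0,0,0,0,0,0,0,0,0,0,0,0,0,0,0,0,0,0,0,0],
  jaw=0,
)

```text
clock: 14.08
tcp_pos: [0.6049, 0.0142, 0.1452]
orientation: [[-1.0, 0.001, -0.0], [0.001, 1.0, 0.0], [0.0, 0.0, -1.0]]
wrist_force: [0.4, -0.4, 0.9]
grip_width: 0.0851
finger_force: 0.0
```

Emit:
carry_out(
  increments=[0,0,-6,0,0,0,-18,0,0,0,-24,0,0,0,-24,0,0,0,-18,0,5,-10,-5,0,15,-24,0,0,20,-35,0,0,20,-40,0,0,20,-40,0,0,20,-40,0,0,20,-30,0,0,10,-20,0,0,5,-5,0,0,0,0,0,0,0,0,0,0],
)

```text
clock: 16.08
tcp_pos: [0.47, -0.229, 0.2401]
orientation: [[-1.0, -0.0, 0.0], [-0.0, 1.0, 0.0], [-0.0, 0.0, -1.0]]
wrist_force: [-0.9, 0.1, -0.9]
grip_width: 0.0856
finger_force: 0.0
```

```bash
python3 - <<'E'
from h import *
o=robot.get_obs(); print(o['tcp_pos'],o['wrist_force'])
w=get_image('wrist');t=get_image('scene');p=get_image('top')
g=cv2.cvtColor(w,cv2.COLOR_BGR2GRAY)
for P in ([.4955,-.1627,.053],[.4433,-.2978,.053]):
    u,v=map(int,proj('wrist',P,o)); x0,y0=max(u-50,0),max(v-50,0)
    c=cv2.HoughCircles(g[y0:y0+100,x0:x0+100],cv2.HOUGH_GRADIENT_ALT,1,5,param1=150,param2=.5,minRadius=5,maxRadius=40)
    print(u,v)
    for x,y,r in (c[0] if c is not None else []): print(x+x0,y+y0,r,ray('wrist',x+x0,y+y0,.053,o).round(4))
# plunger top
def cr(im,n,P,r):
    u,v=map(int,proj(n,P)); print(n,u-r,v-r); return cv2.resize(im[v-r:v+r,u-r:u+r],(400,400),interpolation=cv2.INTER_CUBIC)
P=[.604,.0145,.171]; print(proj('top',P),proj('scene',P))
cv2.imwrite('pics/m4.png',np.hstack([cr(p,'top',P,40),cr(t,'scene',[.604,.0145,.12],60)]))
cv2.imwrite('pics/w4.png',w)
E
```

```text
[ 0.47003727 -0.22901942  0.24010813] [-0.93079945  0.14030572 -0.85115066]
346 209
348.0 212.0 23.370338 [ 0.4982 -0.1608  0.053 ]
365.0 237.0 18.354239 [ 0.5248 -0.142   0.053 ]
206 156
209.0 160.0 25.630188 [ 0.4467 -0.2952  0.053 ]
(np.float64(277.35453211925375), np.float64(145.1728371056878)) (np.float64(242.9482462953911), np.float64(198.51061356846245))
top 237 105
scene 184 157
```

View pics/m4.png

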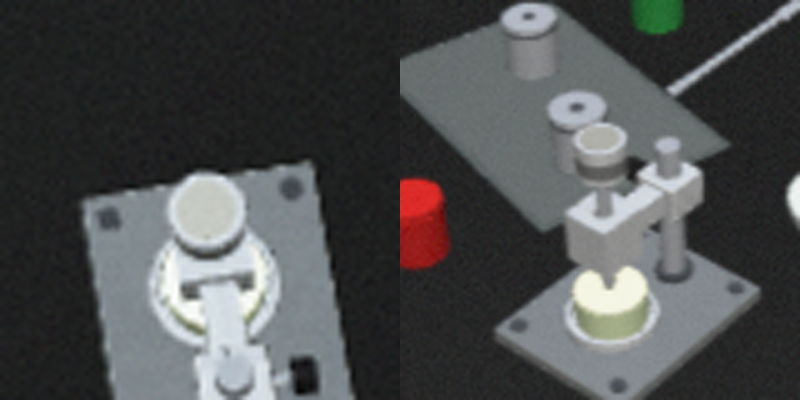

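The plunger stands upright through the guide with its tip on the radish; the head is at scene (244,199) against a predicted (243,198.5). The first canister is at (0.498,-0.161), so I'll heft that one first.

Emit:
carry_out(
  increments=[-7,17,0,0,-14,34,10,0,-7,17,20,0,0,0,30,0,0,0,35,0,0,0,35,0,0,0,35,0,0,0,30,0,0,0,18,0,0,0,9,0,0,0,4,0,0,0,0,0,0,0,0,0],
)

```text
clock: 17.85
tcp_pos: [0.4985, -0.162, 0.0149]
orientation: [[-1.0, 0.001, 0.001], [0.001, 1.0, -0.001], [-0.001, -0.001, -1.0]]
wrist_force: [-0.4, -0.4, -0.4]
grip_width: 0.0854
finger_force: 0.0
```

Emit:
carry_out(
  increments=[0,0,0,0,0,0,0,0,0,0,0,0,0,0,0,0,0,0,0,0,0,0,0,0,0,0,0,0],
  jaw=1,
)

```text
clock: 18.73
tcp_pos: [0.4981, -0.1614, 0.0147]
orientation: [[-1.0, 0.0, 0.001], [0.0, 1.0, 0.001], [-0.001, 0.001, -1.0]]
wrist_force: [-1.2, 1.5, 5.5]
grip_width: 0.0446
finger_force: 60.8
```

Emit:
carry_out(
  increments=[0,0,-4,0,0,0,-8,0,0,0,-12,0,0,0,-10,0,0,0,-6,0,0,0,0,0,0,0,0,0,0,0,0,0,0,0,0,0],
)

```text
clock: 19.85
tcp_pos: [0.4976, -0.1616, 0.0539]
orientation: [[-1.0, 0.001, -0.001], [0.001, 1.0, 0.0], [0.001, 0.0, -1.0]]
wrist_force: [-0.1, -0.3, -4.6]
grip_width: 0.0443
finger_force: 61.8
```

The wrist force of −4.6 N says this is the heavier one. I'll set it back down, then heft the other.

Emit:
carry_out(
  increments=[0,0,10,0,0,0,12,0,0,0,10,0,0,0,5,0,0,0,2,0,0,0,0,0,0,0,0,0],
)

```text
clock: 20.72
tcp_pos: [0.4982, -0.1619, 0.0155]
orientation: [[-1.0, 0.001, 0.001], [0.001, 1.0, -0.0], [-0.001, -0.0, -1.0]]
wrist_force: [-0.1, -0.1, -4.2]
grip_width: 0.0442
finger_force: 61.7
```

Emit:
carry_out(
  increments=[0,0,0.5,0,0,0,0.3,0,0,0,0,0],
)

```text
clock: 21.1
tcp_pos: [0.4981, -0.1619, 0.0147]
orientation: [[-1.0, 0.001, 0.0], [0.001, 1.0, -0.0], [-0.0, -0.0, -1.0]]
wrist_force: [-0.5, 0.8, -0.7]
grip_width: 0.0442
finger_force: 62.0
```

Emit:
carry_out(
  increments=[0,0,0,0,0,0,0,0,0,0,0,0,0,0,0,0,0,0,0,0,0,0,0,0],
  jaw=0,
)

```text
clock: 21.85
tcp_pos: [0.4978, -0.1618, 0.0144]
orientation: [[-1.0, 0.001, -0.0], [0.001, 1.0, -0.0], [0.0, -0.0, -1.0]]
wrist_force: [-0.2, 0.5, 0.0]
grip_width: 0.0852
finger_force: 0.0
```

Emit:
carry_out(
  increments=[0,0,-10,0,0,0,-25,0,0,0,-30,0,0,0,-25,0,5,-14,-10,0,15,-35,0,0,15,-35,0,0,11,-35,0,0,5,-14,10,0,0,0,25,0,0,0,30,0,0,0,20,0,0,0,11,0,0,0,4,0,0,0,0,0,0,0,0,0],
)

```text
clock: 23.85
tcp_pos: [0.4473, -0.2951, 0.0151]
orientation: [[-1.0, 0.0, 0.001], [0.0, 1.0, -0.001], [-0.001, -0.001, -1.0]]
wrist_force: [-0.4, -0.6, 0.0]
grip_width: 0.0853
finger_force: 0.0
```

Emit:
carry_out(
  increments=[0,0,0,0,0,0,0,0,0,0,0,0,0,0,0,0,0,0,0,0,0,0,0,0,0,0,0,0],
  jaw=1,
)

```text
clock: 24.72
tcp_pos: [0.447, -0.295, 0.015]
orientation: [[-1.0, 0.001, 0.001], [0.001, 1.0, -0.001], [-0.001, -0.001, -1.0]]
wrist_force: [-1.5, -0.4, 6.4]
grip_width: 0.0448
finger_force: 61.1
```

Emit:
carry_out(
  increments=[0,0,-4,0,0,0,-8,0,0,0,-12,0,0,0,-10,0,0,0,-6,0,0,0,0,0,0,0,0,0,0,0,0,0,0,0,0,0],
)

```text
clock: 25.85
tcp_pos: [0.4466, -0.2946, 0.0541]
orientation: [[-1.0, 0.001, -0.0], [0.001, 1.0, 0.0], [0.0, 0.0, -1.0]]
wrist_force: [0.3, -0.9, -2.1]
grip_width: 0.0448
finger_force: 61.4
```

Confirmed: this one is lighter at −2.1 N, so I'll put it back.

Emit:
carry_out(
  increments=[0,0,10,0,0,0,12,0,0,0,10,0,0,0,5,0,0,0,2,0,0,0,0.5,0,0,0,0.3,0,0,0,0,0,0,0,0,0],
)

```text
clock: 26.98
tcp_pos: [0.4468, -0.2947, 0.0151]
orientation: [[-1.0, 0.001, 0.0], [0.001, 1.0, -0.0], [-0.0, -0.0, -1.0]]
wrist_force: [-2.9, 1.0, 5.7]
grip_width: 0.0453
finger_force: 61.9
```

Emit:
carry_out(
  increments=[0,0,0,0,0,0,0,0,0,0,0,0,0,0,0,0,0,0,0,0,0,0,0,0],
  jaw=0,
)

```text
clock: 27.72
tcp_pos: [0.4468, -0.2947, 0.0146]
orientation: [[-1.0, 0.001, -0.0], [0.001, 1.0, -0.0], [0.0, -0.0, -1.0]]
wrist_force: [-0.3, -0.5, -0.5]
grip_width: 0.0855
finger_force: 0.0
```

Emit:
carry_out(
  increments=[0,0,-10,0,0,0,-25,0,0,0,-30,0,0,0,-25,0,-5,14,-10,0,-15,35,0,0,-15,35,0,0,-11,35,0,0,-5,14,10,0,0,0,25,0,0,0,30,0,0,0,20,0,0,0,11,0,0,0,4,0,0,0,0,0,0,0,0,0],
)

```text
clock: 29.72
tcp_pos: [0.4984, -0.1621, 0.0153]
orientation: [[-1.0, 0.001, 0.001], [0.001, 1.0, -0.001], [-0.001, -0.001, -1.0]]
wrist_force: [-0.4, -0.1, 0.4]
grip_width: 0.0852
finger_force: 0.0
```

Emit:
carry_out(
  increments=[0,0,0,0,0,0,0,0,0,0,0,0,0,0,0,0,0,0,0,0,0,0,0,0,0,0,0,0],
  jaw=1,
)

```text
clock: 30.6
tcp_pos: [0.4981, -0.1619, 0.0151]
orientation: [[-1.0, 0.0, 0.001], [0.0, 1.0, -0.0], [-0.001, -0.0, -1.0]]
wrist_force: [-1.6, 1.4, 5.2]
grip_width: 0.0442
finger_force: 61.1
```

Emit:
carry_out(
  increments=[0,0,-4,0,0,0,-8,0,0,0,-12,0,0,0,-10,0,0,0,-6,0,0,0,0,0,0,0,0,0,0,0,0,0,0,0,0,0],
)

```text
clock: 31.72
tcp_pos: [0.4976, -0.1616, 0.0543]
orientation: [[-1.0, 0.001, -0.001], [0.001, 1.0, 0.0], [0.001, 0.0, -1.0]]
wrist_force: [-0.5, -0.3, -4.8]
grip_width: 0.0442
finger_force: 61.7
```

```bash
python3 - <<'E'
from h import *
o=robot.get_obs(); print(o['tcp_pos'],o['wrist_force'])
w=get_image('wrist'); p=get_image('top'); cv2.imwrite('pics/w5.png',w); cv2.imwrite('pics/t5.png',p)
g=cv2.cvtColor(p,cv2.COLOR_BGR2GRAY)
for im,off in ((p,0),):
  for x0,y0 in ((395-30,205-30),(380,192),(247,115)):
    c=cv2.HoughCircles(cv2.resize(g[y0:y0+60,x0:x0+60],None,fx=4,fy=4,interpolation=cv2.INTER_CUBIC),cv2.HOUGH_GRADIENT_ALT,1,5,param1=100,param2=.5,minRadius=20,maxRadius=60)
    if c is not None:
      for x,y,r in c[0]: print(x/4+x0,y/4+y0,r/4, ray('top',x/4+x0,y/4+y0,.171 if x0==247 else .053).round(4))
E
```

```text
[ 0.49758396 -0.16163793  0.05426075] [-0.46669173 -0.34735723 -4.83407503]
278.0 146.75 6.931208 [0.6005 0.0131 0.171 ]
293.5 146.5 8.858165 [ 0.6004 -0.0206  0.171 ]
279.25 161.0 12.998684 [0.5687 0.0108 0.171 ]
277.0 164.5 11.1635065 [0.561  0.0158 0.171 ]
264.0 154.0 10.530007 [0.5848 0.0438 0.171 ]
279.75 165.75 6.714923 [0.5582 0.0098 0.171 ]
```

Emit:
carry_out(
  increments=[0,0,-10,0,0,0,-22,0,0,0,-28,0,0,0,-30,0,0,0,-30,0,0,0,-28,0,0,0,-22,0,0,0,-13,0,-7,11,0,0,-14,24,0,0,-18,30,0,0,-20,32,0,0,-18,30,0,0,-14,24,0,0,-10,15,0,0,-5,8,0,0,-1,2,0,0,0,0,0,0,0,0,0,0],
)

```text
clock: 34.2
tcp_pos: [0.6047, 0.0134, 0.2377]
orientation: [[-1.0, 0.002, -0.0], [0.002, 1.0, -0.0], [0.0, -0.0, -1.0]]
wrist_force: [-0.2, -0.4, -5.0]
grip_width: 0.0445
finger_force: 62.1
```

```bash
python3 - <<'E'
from h import *
o=robot.get_obs(); print(o['tcp_pos'],o['wrist_force'])
w=get_image('wrist');t=get_image('scene'); 
P=[.604,.0145,.17];u,v=map(int,proj('scene',P)); print(u-40,v-40,proj('scene',P),proj('wrist',P,o),proj('scene',o['tcp_pos']+[0,0,.038]))
cv2.imwrite('pics/m6.png',np.hstack([w[:,100:460],cv2.resize(t[v-40:v+40,u-40:u+40],(420,420),interpolation=cv2.INTER_CUBIC)]))
E
```

```text
[0.60468035 0.01342885 0.23770046] [-0.2484876  -0.38958606 -5.03845569]
202 158 (np.float64(242.98068115359501), np.float64(198.88692854545363)) (np.float64(280.9391139273592), np.float64(225.2113273733501)) (np.float64(238.71990477227183), np.float64(156.31705067894737))
```

View pics/m6.png

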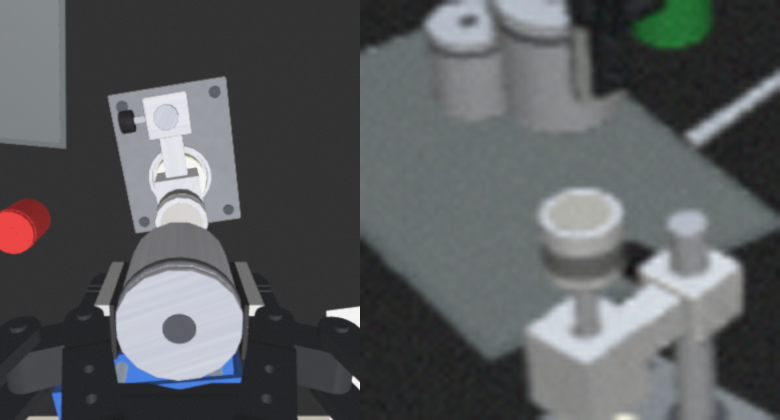

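The heavy canister is held upright over the plunger head at wrist (281,215), and the lighter one stands on the mat. I'll lower it to a gap of about 2 cm.

Emit:
carry_out(
  increments=[0,0.8,4,0,0,0,6,0,0,0,8,0,0,0,7,0,0,0,5,0,0,0,3,0,0,0,1,0,0,0,0,0,0,0,0,0,0,0,0,0,0,0,0,0],
)

```text
clock: 35.67
tcp_pos: [0.605, 0.015, 0.2037]
orientation: [[-1.0, 0.001, 0.0], [0.001, 1.0, -0.0], [-0.0, -0.0, -1.0]]
wrist_force: [0.1, -0.6, -5.0]
grip_width: 0.0441
finger_force: 62.1
```

```bash
python3 - <<'E'
from h import *
o=robot.get_obs(); print(o['tcp_pos'],o['wrist_force'],np.abs(o['qd']).max())
t=get_image('scene'); P=[.604,.0145,.18];u,v=map(int,proj('scene',P))
cv2.imwrite('pics/m7.png',cv2.resize(t[v-60:v+60,u-60:u+60],(480,480),interpolation=cv2.INTER_CUBIC))
E
```

```text
[0.60498463 0.01498664 0.20369828] [ 0.07912666 -0.62542707 -4.96405373] 0.0016772440983117004
```

View pics/m7.png

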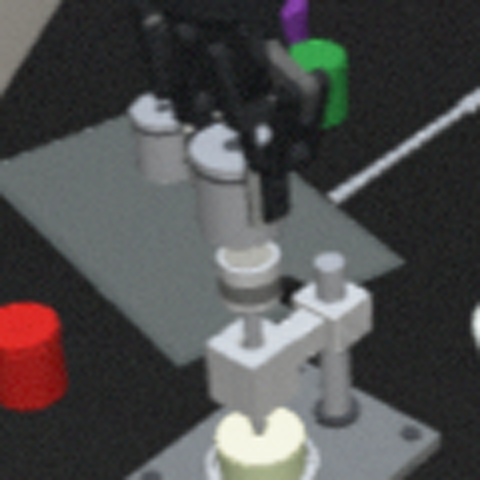

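The canister hangs about 2 cm above the head, with the head visible and untouched at crop (249,255). It is centred, and the lighter canister is standing on the mat. Handing in.

```bash
python3 -c "
from station import robot
print(robot.finish_job())"
```

```text
the job is handed in; nothing more can be done
None
```

I handed the job in with the plunger standing through the guide on the radish, the lighter canister on the mat, and the heavier one held upright about 2 cm above the plunger's head; the verdict was not shown.

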